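# Seat a valve body in the inspection fixture

## Robot

A 6-joint arm with a two-finger parallel gripper is mounted at the origin on the work surface. World frame = base frame: x ahead of the robot, y to its left, z up, the work surface at z = 0. Lengths are in m, angles in degrees, forces in N, time in s.
With the tool pointing down it reaches from about 0.4 to 0.825 m from the base axis. Payload 7 kg.
Tool frame: the origin (TCP) lies at the very end of the fingers, on their centre line; the grasp point (between the pads) lies 19 mm behind it; z points along the fingers, y is the line along which they close (so a half turn about z gives the same grasp; the last joint's range is limited). The gripper opens to 88 mm and grips with 3 to 60 N. Pads are 19 mm wide; open, the fingers measure 130 mm over their backs; the gripper's body (78 mm by 193 mm) begins 47 mm behind the grasp point.
Start: joints at [90.648, 20.546, 0.682, 0, -70.136, -16.507], TCP at [0.184, 0.649, 0.227] pointing down, gripper open.
Joint ranges: [-176.03, 176.03], [-82.01, 121.73], [-58.28, 71.71], [-173.87, 95.51], [-174.79, -0.11], [-173.66, 173.66]. Speed limits (degrees/s): [136.94, 136.94, 172.46, 180, 180, 180].

## Interface

Orientations are given as [roll, pitch, yaw] about the fixed x, y, z axes, in that order (R = Rz(yaw) Ry(pitch) Rx(roll)).
In Python, from plant import get_state, imaging, r, finder gives the robot as it stands.
- The arm moves only by the shell command python3 -m handwheel 'ROWS' [FORCE]. ROWS is JSON, a list of rows, each a list of 5 numbers: the closure, from 0 (fully open) to 1 (shut), then the shift along the world's x, y, z in cm, then the turn about the world's z in degrees. A call has 1 to 8 rows; each row is the pose to reach, as a shift and turn from the pose commanded when the call began; what a row does not reach only later rows make up. A row lasts 1/8 s, in which the tool goes at most 62.5 mm and 10.7 degrees, less where a joint would pass 70% of its speed; a pose out of reach is approached as far as the arm can. A call with a gripper value outside its range is refused whole. The fingers move at their own pace and stop on an object; FORCE is the grip in N (left out, the last holds). Time passes only in rows, so rows that repeat a pose let the fingers close. It gives the time, the measured TCP pose, the force, the opening and the grip force at its end, in the units of the state.
- get_state(): the state, without advancing time (a new reading comes with each control period).
- imaging.capture(name): name is "scene" or "top" or "wrist"; returns (picture, depth): 400x640x3 uint8, red, green, blue; 400x640 float32, m along the optical axis (not along the pixel's ray), 0 where there is no reading.
- imaging.get_calibration(name): a dict with "fx", "fy", "cx", "cy" (pixels), "rvec" (rotation vector, rad) and "tvec" (3), from world to camera coordinates, as OpenCV has them; the wrist camera has in their place "hand_eye" (4x4, takes a point from camera to tool coordinates, whose origin is the TCP and whose axes are the flange's). Camera axes: x right, y down, z forward; pixel columns grow to the right and rows downward; lengths in m; the calibration is good to about 2 mm. The wrist camera is an equidistant fisheye: a pixel r from the principal point sees the ray r / f radians off the axis. A picture is of the moment at which its call begins: read the wrist's pose just before it. get_calibration takes no time and is no camera call.
- r.close_job(): hands the job in; it is judged then, once.
Trained networks look in the newest picture that a camera, given by its name, has taken for a name from the list of things; names that differ only in an ending like _2 or _b are one class to them, and where a whole thing is asked for, a point or a joint stands for the part that bears it (a point fixed in the world has none). Each returns a list of dicts, best first, with "p" (0 to 1); they miss things now and then, are a little off and sometimes report something else, mostly with a low value. They report only what shows in the picture. A call takes as long as a camera call. They do not tell look-alikes from the thing itself.
- finder.cut_out(camera, query): "region" (400x640 bool, what is visible of it) and "pixel" ([column, row] in pixels, amid what is visible of it).
The state is a dict: "time_s": time; "joints": joint angles; "qd": joint speeds; "joint_torque": joint torques, N m; "tcp_pos": TCP position; "eef_rot": TCP orientation; "contact_force": force on the tool from outside, world axes, zero at the start; "moment": the same for the moment, N m; "gripper_width": finger opening in m; "gripper_force": force on a finger pad.
Only numpy, scipy, OpenCV 4.12 (cv2) and the standard library are available. Lean on these libraries where they do the work, as an engineer would, in place of code of your own. Each camera call takes 0.05 s, during which the arm holds its last target. There are 200 camera calls.

## Task

Push the aluminium valve body along the fixture plate into the fixture's corner, so that its long side lies flush against the long back fence and its end is up against the short end stop; then push the sliding jaw forward until it is snug against the valve body, and move clear. Only push: do not pick up the valve body, and leave the loose fitting and the gauges where they are.

Things in the scene. Friction and masses are not known exactly. Their poses are not given: they have to be found in the camera images.
- fixture: Fixed dark steel plate on the worktop, x -110..110, y -165..155, top at z 10 mm (own frame, origin on the worktop), yaw within 0.3. Two steel bars rise 30 mm above it, 20 mm thick: back fence, face at x +80 looking to -x, y -140..130; end stop, face at y +110 looking to -y, x 10..80. They meet in a corner, far left seen from the robot.
- corner (a point): Point on the plate's top where the faces of back fence and end stop meet; axes as the fixture's. The seated valve body has its origin at x -25, y -40, z 0 mm from here, axes parallel.
- valve_body: Loose aluminium block 50 (x) x 80 (y) x 40 mm high with two round ports on top, 0.3 to 0.6 kg, on the plate, to the right of the jaw (-y), up to 0.35 rad askew to the fixture. Origin at the centre of its underside; x across its short side, y along its long side. It slides on the plate with some 1.4 to 4.2 N of friction.
- jaw (a joint): Travel in m of the sliding steel jaw along the fixture's +x. Block 35 (x) x 40 (y) x 35 mm high, small black grip on top (22 x 12, to 51 mm above the plate), centred on the fixture's y +70 mm, the middle of the seated valve body. At 0 its front is 90 mm from the fence; it touches a seated valve body at 0.040; stop at 0.060. Stays where left; about 3 N of friction plus slight damping.
- jaw_back (a point): Middle of the jaw's rear face (towards the robot, looking to the fixture's -x), 18 mm above the plate; moves with the jaw; axes as the fixture's. Push here towards +x.
- fitting: Bystander: loose brass hexagon fitting, 28 mm across, 38 mm high, upright on the worktop to the left of the plate. Origin at the centre of its underside.
- ring_gauge: Bystander: loose steel ring, 56 mm outside, 18 mm high, on the worktop beyond the plate. Origin at the centre of its underside.
- plug_gauge: Bystander: loose plug gauge, 106 mm long (along its x), 18 mm thick, black handle with steel ends, lying on the worktop to the right of the plate. Origin at the centre of its underside.
Mind the look-alikes: they are no part of the job. There is more than one size of the valve_body; the job needs the smallest.

How it is judged:
By the outcome, as a careful person would: the job done as asked, in the order asked, and still so for the second after the job is handed in, with the robot touching nothing.
It also fails if it takes over 56 s, if anything falls off the work surface, if the arm or the gripper's body presses on something with over 40 N, if the wrist force passes 120 N, or if a joint passes its speed limit or range.

## Working session

There is one attempt and no reset: what is moved stays moved. The work goes in short steps, Python scripts to look and compute and a shell command to move; the robot and the scene stay as the last step left them, time stands still between calls to the robot, and variables do not carry over. Pictures are saved under pics/ and viewed, at most 10 in all, crops included, and the job is handed in when it is done.

```bash
ls; mkdir -p pics; cat > h.py <<'E'
import numpy as np, cv2
from plant import get_state, imaging, r, finder
def cam(name):
    c=imaging.get_calibration(name); R,_=cv2.Rodrigues(np.array(c["rvec"],float)); return c,R,np.array(c["tvec"],float).ravel()
def cloud(name,depth):
    c,R,t=cam(name); v,u=np.mgrid[0:400,0:640]
    P=np.stack([(u-c["cx"])/c["fx"]*depth,(v-c["cy"])/c["fy"]*depth,depth],-1)
    W=(P-t)@R; W[depth<=0]=np.nan; return W
def proj(name,p):
    c,R,t=cam(name); q=R@np.asarray(p,float)+t
    return [c["fx"]*q[0]/q[2]+c["cx"],c["fy"]*q[1]/q[2]+c["cy"]]
E
python3 - <<'E'
from h import *
for n in("scene","top"):
    p,d=imaging.capture(n); W=cloud(n,d); np.savez("pics/"+n,p=p,W=W)
    cv2.imwrite(f"pics/{n}0.png",p[:,:,::-1])
    for q in("fixture","valve_body","jaw","fitting","ring_gauge","plug_gauge"):
        for o in finder.cut_out(n,q):
            m=o["region"]; w=W[m]; w=w[~np.isnan(w[:,0])]
            print(n,q,round(o["p"],2),np.round(o["pixel"]),m.sum(),np.round(np.median(w,0),3) if len(w) else "", np.round(np.percentile(w[:,2],95),3) if len(w) else "")
s=get_state(); print(s)
E
```

```text
pics
scene fixture 0.63 [287. 221.] 9981 [ 0.621 -0.02   0.011] 0.041
scene fixture 0.19 [312. 191.] 413 [0.56  0.038 0.042] 0.061
scene valve_body 0.89 [241. 148.] 1339 [ 0.392 -0.129  0.054] 0.061
scene valve_body 0.75 [230. 305.] 4404 [ 0.842 -0.105  0.056] 0.061
scene valve_body 0.72 [250. 201.] 1179 [ 0.593 -0.095  0.049] 0.053
scene jaw 0.75 [315. 191.] 444 [0.56  0.04  0.042] 0.061
scene fitting 0.75 [375. 194.] 159 [0.538 0.175 0.019] 0.039
scene fitting 0.18 [287. 220.] 9919 [ 0.621 -0.019  0.011] 0.041
scene ring_gauge 0.97 [340. 272.] 663 [0.749 0.071 0.018] 0.02
scene ring_gauge 0.18 [288. 220.] 10018 [ 0.62  -0.019  0.011] 0.041
scene plug_gauge 0.61 [159. 229.] 371 [ 0.631 -0.272  0.016] 0.019
top fixture 0.57 [349. 196.] 13077 [ 0.584 -0.023  0.009] 0.04
top fixture 0.53 [301. 125.] 405 [0.738 0.07  0.016] 0.019
top valve_body 0.87 [382.  85.] 1971 [ 0.82  -0.106  0.055] 0.06
top valve_body 0.81 [404. 301.] 2065 [ 0.351 -0.131  0.056] 0.06
top valve_body 0.55 [385. 204.] 869 [ 0.57  -0.097  0.049] 0.053
top jaw 0.68 [321. 215.] 340 [0.544 0.037 0.044] 0.06
top jaw 0.2 
[... 223 characters left out ...]
  0.009] 0.04
{'time_s': 0.7, 'joints': array([ 9.06468880e+01,  2.05442833e+01,  6.81757788e-01, -1.08917973e-03,
       -7.01340327e+01, -1.65079873e+01]), 'qd': array([-0.05585299,  0.07264481, -0.05880262,  0.01955519, -0.08686597,
       -0.11672081]), 'joint_torque': array([-6.15057288e-04, -5.82163346e+01,  2.93249595e+01,  7.00152665e+00,
        1.24072345e-02, -1.46040577e-05]), 'tcp_pos': array([0.1844745 , 0.6492865 , 0.22657974]), 'eef_rot': array([-1.79996991e+02,  1.96012103e-03, -1.58614693e+01]), 'contact_force': array([ 0.12495826, -0.90519306, -0.20798869]), 'moment': array([-0.04504895, -0.010128  ,  0.01879328]), 'gripper_force': 0.0, 'gripper_width': 0.0876059024973911}
```

View pics/scene0.png

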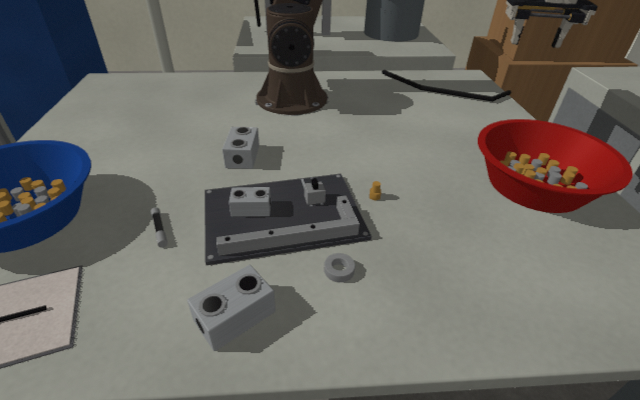

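View pics/top0.png

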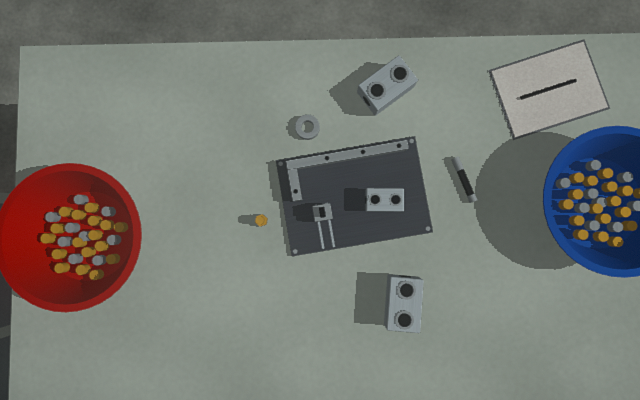

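```bash
python3 - <<'E'
from h import *
for n in("scene","top"):
    W=np.load(f"pics/{n}.npz")["W"]; z=W[...,2]
    def rect(m,l):
        w=W[m][:,:2]; 
        nb=cv2.connectedComponentsWithStats(m.astype(np.uint8))
        for i in range(1,nb[0]):
            if nb[2][i,4]>60:
                w=W[nb[1]==i]; (c,s,a)=cv2.minAreaRect((w[:,:2]*1000).astype(np.float32))
                print(n,l,nb[2][i,4],"c",np.round(c,1),"s",np.round(s,1),"a",round(a,1),"z",np.round(np.median(w[:,2])*1000,1))
    box=(abs(W[...,0]-.58)<.2)&(abs(W[...,1]+.02)<.27)
    rect(box&(z>.005)&(z<.014),"plate")
    rect(box&(z>.036)&(z<.0435),"bars")
    rect(box&(z>.0465)&(z<.056),"vb")
    rect(box&(z>.044)&(z<.0475),"jawtop")
    rect(box&(z>.057)&(z<.065),"grip")
E
```

```text
scene plate 89 c [ 403.7 -134.2] s [20.5 72.1] a 9.5 z 10.2
scene plate 6549 c [582.6 -29.9] s [223.5 320.8] a 9.1 z 10.7
scene plate 97 c [759.3  70.2] s [52.1 19.7] a 84.1 z 9.1
scene bars 79 c [ 404.8 -136.8] s [69.2  9.7] a 86.7 z 39.9
scene bars 1496 c [645.8 -19.2] s [ 91.1 275. ] a 12.9 z 40.5
scene bars 111 c [595.5 -95.9] s [ 5.9 79. ] a 0.1 z 40.0
scene vb 117 c [ 402.  -132.3] s [24.7 73.2] a 14.3 z 51.8
scene vb 634 c [572.3 -95.6] s [80.  51.6] a 87.6 z 51.0
scene jawtop 137 c [546.3  39.9] s [34.9 39.5] a 10.4 z 45.9
scene grip 107 c [ 393.2 -130.1] s [26.3 53.5] a 0.1 z 59.4
top plate 10787 c [582.5 -32.5] s [220.2 320.3] a 9.1 z 8.9
top plate 98 c [ 618.1 -277.7] s [99.7 16.2] a 21.5 z 11.8
top bars 1318 c [637.2 -23.5] s [ 89.8 269.9] a 9.3 z 38.8
top vb 788 c [570.7 -98.3] s [77.8 49.7] a 88.8 z 49.5
top vb 204 c [ 393.8 -138.6] s [27.3 72. ] a 0.2 z 53.9
top grip 110 c [ 391.2 -138.4] s [35.2 21. ] a 89.2 z 58.6
```

The needed valve body is the small one on the plate (scene 250,201; top 385,204). The look-alikes are at scene 241,148 (near the robot) and scene 230,305 (beyond the plate), and both are taller (60 mm) and off the plate. I'll check this in one close crop while starting the approach from above.

```bash
python3 - <<'E'
import cv2
i=cv2.imread("pics/top0.png")[120:270,260:450]; cv2.imwrite("pics/crop.png",cv2.resize(i,None,fx=4,fy=4,interpolation=cv2.INTER_CUBIC))
E
python3 -m handwheel '[[0.66,30,-35,0,12],[0.66,30,-35,0,12],[0.66,30,-35,0,12],[0.66,30,-35,0,12],[0.66,30,-35,0,12],[0.66,30,-35,0,12],[0.66,30,-35,0,12],[0.66,30,-35,0,12]]'
```

```text
time_s: 1.7
tcp_pos: [0.4861, 0.2967, 0.2268]
eef_rot: [-180.0, -0.0, -4.0]
contact_force: [-0.2, 0.2, -0.8]
gripper_width: 0.0299
gripper_force: 0.0
```

View pics/crop.png

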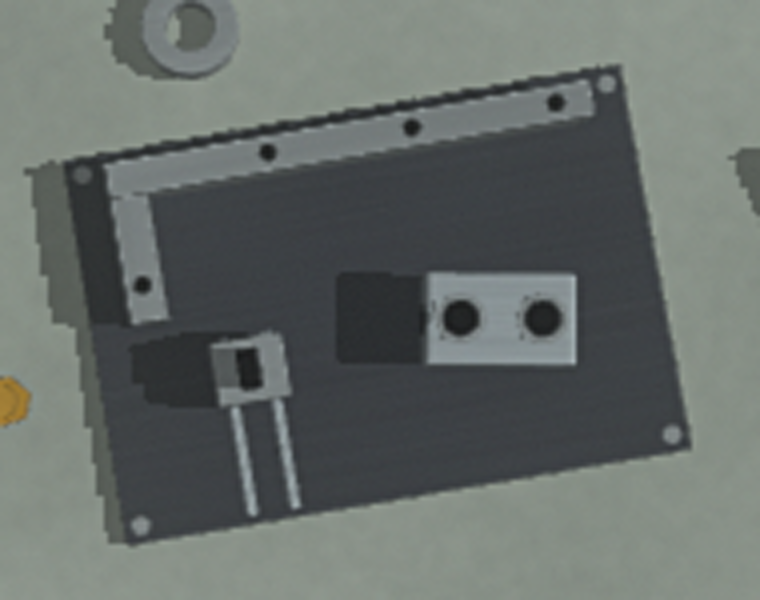

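The crop shows the small 50x80 block with two ports at crop (500,317) and the fixture corner at (155,190). The jaw is at (250,370), with two thin rails behind it. The choice is confirmed, so I move to above the point behind the block.

```bash
python3 -m handwheel '[[0.66,2.2,-40.3,0,13],[0.66,2.2,-40.3,0,13],[0.66,2.2,-40.3,0,13],[0.66,2.2,-40.3,0,13],[0.66,2.2,-40.3,0,13],[0.66,2.2,-40.3,0,13],[0.66,2.2,-40.3,0,13],[0.66,2.2,-40.3,0,13]]' && python3 -m handwheel '[[0.66,0,0,-6,0],[0.66,0,0,-12,0],[0.66,0,0,-16,0],[0.66,0,0,-19,0],[0.66,0,0,-20.7,0],[0.66,0,0,-20.7,0]]'
```

```text
time_s: 2.7
tcp_pos: [0.5062, -0.1057, 0.2266]
eef_rot: [180.0, 0.0, 9.0]
contact_force: [-0.4, 0.1, 0.8]
gripper_width: 0.0297
gripper_force: 0.0
time_s: 3.45
tcp_pos: [0.5057, -0.1032, 0.0185]
eef_rot: [-180.0, 0.2, 9.2]
contact_force: [-0.2, 0.2, 0.4]
gripper_width: 0.0299
gripper_force: 0.0
```

```bash
python3 -m handwheel '[[0.66,1.3,0.1,0,0],[0.66,2.4,0.3,0,0],[0.66,3.4,0.4,0,0],[0.66,4.2,0.5,0,0],[0.66,5.0,0.6,0,0],[0.66,5.7,0.7,0,0],[0.66,6.4,0.8,0,0],[0.66,6.9,0.9,0,0]]' && python3 - <<'E'
from h import *
p,d=imaging.capture("top"); cv2.imwrite("pics/t2.png",cv2.resize(p[120:270,260:450,::-1],None,fx=4,fy=4,interpolation=cv2.INTER_CUBIC))
print(get_state()["contact_force"],get_state()["tcp_pos"])
E
```

```text
time_s: 4.45
tcp_pos: [0.5759, -0.0947, 0.0195]
eef_rot: [180.0, 0.0, 9.1]
contact_force: [-3.3, -1.6, 1.4]
gripper_width: 0.03
gripper_force: 1.5
[-0.63552258  0.17193432  0.05775141] [ 0.57659872 -0.09452035  0.01953533]
```

View pics/t2.png

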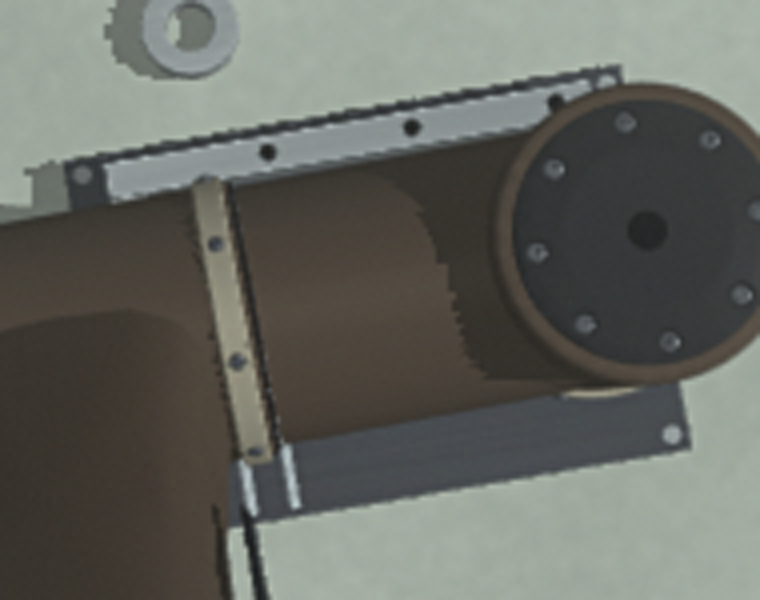

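The top view is blocked by the arm, but the force reading shows contact. I carry on towards the fence.

```bash
python3 -m handwheel '[[0.66,0.5,0.1,0,0],[0.66,1.0,0.2,0,0],[0.66,1.5,0.25,0,0],[0.66,2.0,0.3,0,0],[0.66,2.4,0.4,0,0],[0.66,2.8,0.45,0,0],[0.66,3.0,0.5,0,0],[0.66,3.2,0.5,0,0]]' && python3 -m handwheel '[[0.66,0.15,0,0,0],[0.66,0.3,0.05,0,0],[0.66,0.3,0.05,0,0]]' ; python3 - <<'E'
from h import *
p,d=imaging.capture("scene"); cv2.imwrite("pics/s2.png",cv2.resize(p[140:270,190:390,::-1],None,fx=4,fy=4,interpolation=cv2.INTER_CUBIC))
E
```

```text
time_s: 5.5
tcp_pos: [0.6075, -0.0897, 0.0195]
eef_rot: [-180.0, 0.0, 9.1]
contact_force: [-1.4, 0.0, -1.5]
gripper_width: 0.0294
gripper_force: 0.7
time_s: 5.88
tcp_pos: [0.6108, -0.0892, 0.0196]
eef_rot: [180.0, -0.0, 9.1]
contact_force: [-1.2, 0.1, -0.8]
gripper_width: 0.0298
gripper_force: 0.4
```

View pics/s2.png

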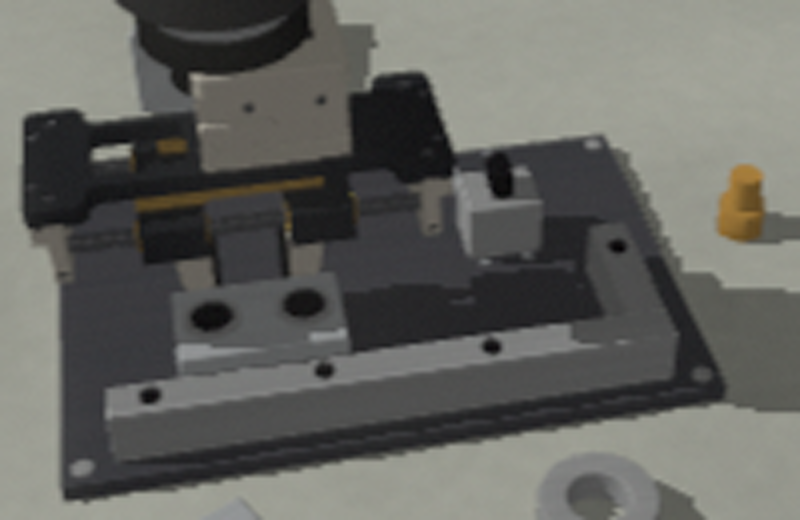

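The block is now parallel to the fence and almost touching it (crop 260,340). I creep until the force rises.

```bash
for i in 1; do python3 -m handwheel '[[0.66,0.1,0,0,0],[0.66,0.2,0.05,0,0],[0.66,0.2,0.05,0,0]]'; python3 -m handwheel '[[0.66,0.1,0,0,0],[0.66,0.2,0.03,0,0],[0.66,0.2,0.03,0,0]]'; done
```

```text
time_s: 6.3
tcp_pos: [0.6109, -0.0891, 0.0195]
eef_rot: [-180.0, 0.2, 9.1]
contact_force: [-6.4, -1.7, 4.6]
gripper_width: 0.0299
gripper_force: 3.3
time_s: 6.68
tcp_pos: [0.6108, -0.0892, 0.0193]
eef_rot: [-180.0, 0.4, 9.1]
contact_force: [-12.1, -0.8, 8.7]
gripper_width: 0.0297
gripper_force: 6.0
```

```bash
python3 -m handwheel '[[0.66,-2,-0.3,0,0],[0.66,-4,-0.6,0,0],[1,-4,-0.6,5,0],[1,-4,-0.6,9,0],[1,-4,-0.6,9,0]]'; python3 - <<'E'
from h import *
s=get_state(); print(np.round(s["joints"],1)); 
p,d=imaging.capture("scene"); W=cloud("scene",d); z=W[...,2]
m=(abs(W[...,0]-.62)<.06)&(abs(W[...,1]+.09)<.1)&(z>.047)&(z<.055)
n,l,st,_=cv2.connectedComponentsWithStats(m.astype(np.uint8))
for i in range(1,n):
    if st[i,4]>100: print(st[i,4],cv2.minAreaRect((W[l==i][:,:2]*1000).astype(np.float32)))
E
```

```text
time_s: 7.3
tcp_pos: [0.5777, -0.0942, 0.1137]
eef_rot: [180.0, -0.5, 9.2]
contact_force: [-0.1, -0.0, -1.0]
gripper_width: 0.0052
gripper_force: 0.0
[  9.9  17.5 -19.8   0.1 -52.2  89.2]
777 ((647.1817626953125, -81.61152648925781), (52.9586296081543, 80.16557312011719), 8.4216947555542)
```

```bash
python3 -m handwheel '[[1,1,-1,0,-11],[1,2,-2,0,-22],[1,3,-3,0,-33],[1,5,-4,0,-44],[1,6,-5,0,-55],[1,7,-6,0,-66],[1,8,-6.2,0,-77],[1,8,-6.2,0,-88]]' && python3 -m handwheel '[[1,0,0,0,-5],[1,0,0,0,-5],[1,0,0,0,-5]]' ; python3 -c "
from h import *
print(get_state()['joints'])"
```

```text
time_s: 8.35
tcp_pos: [0.6546, -0.1567, 0.1076]
eef_rot: [179.9, 0.0, -77.2]
contact_force: [-1.1, 0.7, 0.6]
gripper_width: 0.0004
gripper_force: 0.0
time_s: 8.72
tcp_pos: [0.6543, -0.1564, 0.1088]
eef_rot: [179.9, 0.0, -81.7]
contact_force: [-0.3, 0.3, 0.1]
gripper_width: 0.0005
gripper_force: 0.0
[ 3.12116111e+00  2.54148508e+01 -8.00588553e+00 -3.28498146e-03
 -5.66311219e+01  5.19216881e+00]
```

```bash
python3 -m handwheel '[[1,0.1,0,-4,0.8],[1,0.1,0,-7,0.8],[1,0.1,0,-8.9,0.8],[1,0.1,0,-8.9,0.8],[1,-0.1,1.2,-8.9,0.8],[1,-0.2,2,-8.9,0.8],[1,-0.3,2.6,-8.9,0.8],[1,-0.4,3.2,-8.9,0.8]]' && python3 -m handwheel '[[1,-0.1,0.7,0,0],[1,-0.22,1.4,0,0],[1,-0.34,2.1,0,0],[1,-0.45,2.8,0,0],[1,-0.56,3.5,0,0],[1,-0.67,4.2,0,0],[1,-0.78,4.9,0,0],[1,-0.9,5.6,0,0]]'
```

```text
time_s: 9.72
tcp_pos: [0.6511, -0.1242, 0.0216]
eef_rot: [-179.9, -0.0, -81.0]
contact_force: [0.7, -3.1, 2.4]
gripper_width: 0.0002
gripper_force: 1.5
time_s: 10.72
tcp_pos: [0.6413, -0.0679, 0.0205]
eef_rot: [180.0, 0.0, -81.0]
contact_force: [1.4, -2.7, 1.0]
gripper_width: 0.0007
gripper_force: 1.3
```

```bash
python3 -m handwheel '[[1,-0.13,0.8,0,0],[1,-0.26,1.6,0,0],[1,-0.39,2.4,0,0],[1,-0.52,3.2,0,0],[1,-0.65,4.0,0,0],[1,-0.77,4.8,0,0],[1,-0.88,5.5,0,0],[1,-0.96,6.0,0,0]]' && python3 -m handwheel '[[1,0,0.2,0,0],[1,-0.05,0.4,0,0],[1,-0.1,0.6,0,0],[1,-0.1,0.6,0,0]]'
```

```text
time_s: 11.72
tcp_pos: [0.6317, -0.0079, 0.0205]
eef_rot: [180.0, 0.0, -81.0]
contact_force: [-0.4, -1.7, 0.5]
gripper_width: 0.0007
gripper_force: 1.1
time_s: 12.22
tcp_pos: [0.6308, -0.0022, 0.0205]
eef_rot: [180.0, 0.0, -81.0]
contact_force: [-0.0, 0.2, -0.5]
gripper_width: 0.0005
gripper_force: 0.0
```

```bash
python3 -m handwheel '[[1,-0.02,0.1,0,0],[1,-0.03,0.2,0,0],[1,-0.05,0.3,0,0],[1,-0.05,0.3,0,0]]' && python3 -m handwheel '[[1,-0.02,0.1,0,0],[1,-0.03,0.2,0,0],[1,-0.03,0.2,0,0]]'  && python3 -m handwheel '[[1,-0.02,0.1,0,0],[1,-0.03,0.2,0,0],[1,-0.03,0.2,0,0]]'
```

```text
time_s: 12.72
tcp_pos: [0.6304, 0.0002, 0.0205]
eef_rot: [180.0, -0.0, -81.0]
contact_force: [1.5, -4.9, -0.6]
gripper_width: 0.0005
gripper_force: 2.3
time_s: 13.1
tcp_pos: [0.6303, 0.0003, 0.0208]
eef_rot: [180.0, -0.1, -81.0]
contact_force: [3.1, -14.8, -1.5]
gripper_width: 0.0006
gripper_force: 7.5
time_s: 13.48
tcp_pos: [0.6303, 0.0004, 0.021]
eef_rot: [180.0, -0.2, -81.0]
contact_force: [6.1, -24.7, -1.1]
gripper_width: 0.0001
gripper_force: 12.6
```

```bash
python3 -m handwheel '[[1,0.2,-1.5,0,0],[1,0.6,-4,0,0],[1,0.6,-5,5,0],[1,-4,-5,11,11],[1,-10,-5,14,22],[1,-14,-5,14,33],[1,-14,-4,14,44],[1,-14,-4,14,55]]' && python3 -m handwheel '[[1,0,2,0,11],[1,0,4,0,22],[1,0,6,0,33],[1,0,6,0,35],[1,0,6,0,35]]'; python3 - <<'E'
from h import *
p,d=imaging.capture("scene"); W=cloud("scene",d); z=W[...,2]
cv2.imwrite("pics/s3.png",cv2.resize(p[140:270,190:390,::-1],None,fx=4,fy=4,interpolation=cv2.INTER_CUBIC))
m=(abs(W[...,0]-.62)<.06)&(abs(W[...,1]-.05)<.1)&(z>.047)&(z<.055)
n,l,st,_=cv2.connectedComponentsWithStats(m.astype(np.uint8))
for i in range(1,n):
    if st[i,4]>100: print(st[i,4],cv2.minAreaRect((W[l==i][:,:2]*1000).astype(np.float32)))
E
```

```text
time_s: 14.48
tcp_pos: [0.4895, -0.0345, 0.1616]
eef_rot: [-179.9, -0.1, -26.9]
contact_force: [-0.1, -0.4, -0.3]
gripper_width: 0.0003
gripper_force: 0.0
time_s: 15.1
tcp_pos: [0.4897, 0.0252, 0.1606]
eef_rot: [-180.0, -0.0, 7.7]
contact_force: [-0.7, 0.1, 0.9]
gripper_width: 0.0006
gripper_force: 0.0
706 ((625.1245727539062, 52.507015228271484), (51.76215744018555, 80.71006774902344), 8.478628158569336)
```

View pics/s3.png

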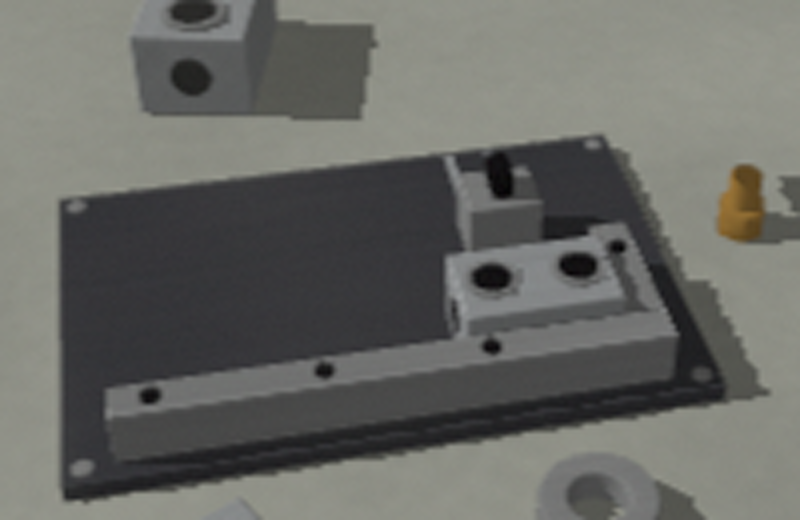

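The valve body sits in the corner: it is flush on the fence and stop at crop (540,285), measured centre (625,52.5) against (625,52) expected. Next is the jaw, at crop (500,215).

```bash
python3 -m handwheel '[[1,-0.3,0.4,-5,1.4],[1,-0.3,0.4,-10,1.4],[1,-0.3,0.4,-13,1.4],[1,-0.3,0.4,-13.9,1.4],[1,-0.3,0.4,-13.9,1.4],[1,-0.3,0.4,-13.9,1.4]]' && python3 -m handwheel '[[1,0.8,0.1,0,0],[1,1.5,0.25,0,0],[1,2.1,0.35,0,0],[1,2.7,0.45,0,0],[1,3.3,0.55,0,0],[1,3.9,0.6,0,0],[1,4.5,0.7,0,0],[1,5.0,0.8,0,0]]'
```

```text
time_s: 15.9
tcp_pos: [0.4878, 0.0289, 0.0228]
eef_rot: [-180.0, -0.1, 9.1]
contact_force: [-0.5, 0.6, -0.1]
gripper_width: 0.0002
gripper_force: 0.0
time_s: 16.9
tcp_pos: [0.5364, 0.0362, 0.0212]
eef_rot: [180.0, 0.1, 9.1]
contact_force: [-3.7, -1.3, -1.0]
gripper_width: 0.0002
gripper_force: 1.7
```

```bash
python3 -m handwheel '[[1,0.4,0.06,0,0],[1,0.8,0.13,0,0],[1,1.1,0.18,0,0],[1,1.3,0.2,0,0],[1,1.5,0.24,0,0],[1,1.5,0.24,0,0]]' && python3 -m handwheel '[[1,0.1,0.02,0,0],[1,0.2,0.03,0,0],[1,0.2,0.03,0,0]]' && python3 -m handwheel '[[1,0.1,0.02,0,0],[1,0.2,0.03,0,0],[1,0.2,0.03,0,0]]'
```

```text
time_s: 17.65
tcp_pos: [0.5521, 0.0391, 0.0217]
eef_rot: [-180.0, -0.0, 9.1]
contact_force: [-2.4, -0.9, -1.4]
gripper_width: 0.0009
gripper_force: 1.2
time_s: 18.02
tcp_pos: [0.5539, 0.0394, 0.0217]
eef_rot: [-180.0, -0.0, 9.1]
contact_force: [-2.2, -1.2, -0.1]
gripper_width: 0.0005
gripper_force: 1.4
time_s: 18.4
tcp_pos: [0.555, 0.0395, 0.0216]
eef_rot: [180.0, 0.1, 9.1]
contact_force: [-6.0, 0.9, 2.7]
gripper_width: 0.0001
gripper_force: 3.2
```

```bash
python3 -m handwheel '[[1,0.1,0.02,0,0],[1,0.2,0.03,0,0],[1,0.2,0.03,0,0]]' && python3 -m handwheel '[[1,0.1,0.02,0,0],[1,0.2,0.03,0,0],[1,0.2,0.03,0,0]]'
```

```text
time_s: 18.77
tcp_pos: [0.5551, 0.0393, 0.0214]
eef_rot: [180.0, 0.3, 9.1]
contact_force: [-13.1, 1.0, 8.9]
gripper_width: 0.0003
gripper_force: 6.1
time_s: 19.15
tcp_pos: [0.5551, 0.0391, 0.021]
eef_rot: [180.0, 0.5, 9.1]
contact_force: [-17.8, 2.7, 10.9]
gripper_width: 0.0005
gripper_force: 8.8
```

The push stalled at the position expected for a snug jaw. I back off straight, lift, and check.

```bash
python3 -m handwheel '[[1,-1.5,-0.24,0,0],[1,-4,-0.64,0,0],[1,-7,-1.1,0,0],[1,-7,-1.1,6,0],[1,-7,-1.1,12,0],[1,-7,-1.1,18,0],[1,-7,5,20,0],[1,-7,11,20,0]]' && python3 -m handwheel '[[1,-2,6,0,0],[1,-4,12,0,0],[1,-6,18,0,0],[1,-8,24,0,0],[1,-8,30,0,0],[1,-8,30,0,0]]'; python3 - <<'E'
from h import *
im=[]
for c,(a,b,e,f) in {"scene":(160,260,270,370),"top":(130,230,270,370)}.items():
    p,d=imaging.capture(c); W=cloud(c,d); z=W[...,2]
    im.append(cv2.resize(p[a:b,e:f,::-1],None,fx=4,fy=4,interpolation=cv2.INTER_CUBIC))
    m=(abs(W[...,0]-.62)<.06)&(abs(W[...,1]-.05)<.1)&(z>.047)&(z<.055)
    n,l,st,_=cv2.connectedComponentsWithStats(m.astype(np.uint8))
    for i in range(1,n):
        if st[i,4]>100: print(c,cv2.minAreaRect((W[l==i][:,:2]*1000).astype(np.float32)))
    for q in("fitting","ring_gauge","plug_gauge"):
        o=finder.cut_out(c,q)
        if o: print(c,q,round(o[0]["p"],2),np.round(o[0]["pixel"]),np.round(np.nanmedian(W[o[0]["region"]],0),3))
cv2.imwrite("pics/fin.png",np.hstack(im))
print(get_state()["time_s"])
E
```

```text
time_s: 20.15
tcp_pos: [0.4917, 0.1523, 0.2252]
eef_rot: [-179.8, -0.5, 9.0]
contact_force: [0.6, 0.1, 0.1]
gripper_width: 0.0007
gripper_force: 0.0
time_s: 20.9
tcp_pos: [0.4094, 0.4548, 0.2211]
eef_rot: [-179.9, -0.1, 9.3]
contact_force: [0.8, -1.2, -0.3]
gripper_width: 0.0003
gripper_force: 0.0
scene ((625.9700317382812, 52.566749572753906), (52.559669494628906, 80.21247100830078), 8.724272727966309)
scene fitting 0.6 [376. 193.] [0.538 0.176 0.019]
scene ring_gauge 0.55 [338. 264.] [0.747 0.072 0.018]
scene plug_gauge 0.68 [324. 213.] [0.633 0.05  0.051]
top ((624.2796020507812, 49.88472366333008), (50.479915618896484, 79.27841186523438), 9.715348243713379)
top fitting 0.68 [259. 220.] [0.53  0.172 0.024]
top ring_gauge 0.79 [304. 125.] [0.741 0.069 0.016]
top plug_gauge 0.82 [462. 184.] [ 0.614 -0.279  0.015]
21.3
```

View pics/fin.png

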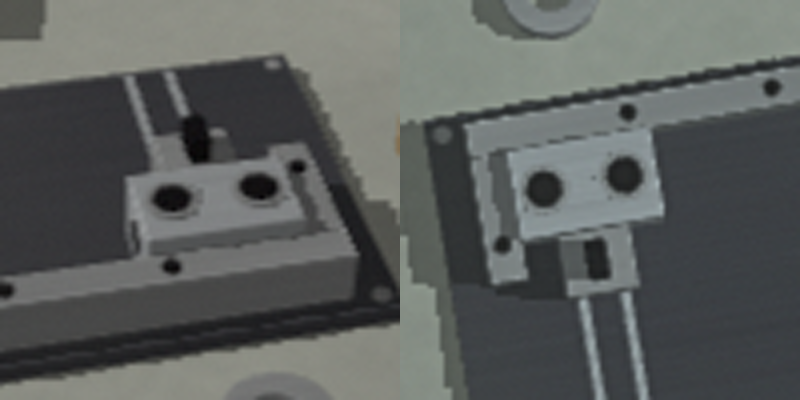

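Right half: the valve body at (585,185) is tight in the corner, flush on the fence and stop. The jaw front at (600,235) is against its side. The bystanders are where they were, and the arm is clear.

```bash
python3 -c "
from plant import r
print(r.close_job())"
```

```text
the job is handed in; nothing more can be done
None
```

The job is handed in: the valve body sits in the corner against the back fence and end stop, the jaw is snug against it, the arm is clear, and the fitting and gauges did not move; it took about 21 s of robot time.

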